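Shut the craft caddy and hold it up off its stack

ROBOT

A 7-joint arm with a two-finger parallel gripper is mounted at the origin on the work surface. World frame = base frame: x ahead of the robot, y to its left, z up, the work surface at z = 0. Lengths are in m, angles in rad, forces in N, time in s.
With the tool pointing down it reaches from about 0.4 to 0.875 m from the base axis. Payload 19.3 kg.
Tool frame: the origin (TCP) lies on the centre line of the jaws, within the pads' length; the fingertips stand 14 mm ahead of it and the grasp point (between the pads) lies 5 mm behind it (bot.tip_extent is the distance from the TCP to the fingertips, in m); z points along the fingers, y is the line along which they close (so a half turn about z gives the same grasp; the last joint's range is limited). The gripper opens to 85 mm and grips with 20 to 120 N. Pads are 22 mm wide; open, the fingers measure 114 mm over their backs; the gripper's body (76 mm by 85 mm) begins 54 mm behind the grasp point. The pads swing forward as they close: fully open they stand 13 mm farther back than shut.
Start: joints at [-1.33, 0.521, -0.036, 1.599, 0.021, 1.021, -0.113], TCP at [0.191, 0.595, 0.245] pointing down, gripper open.
Joint ranges: [-2.91, 2.91], [-0.3, 2.13], [-1.5, 1.42], [0.17, 2.43], [-1.26, 4.41], [0.16, 1.93], [-2.52, 2.52]. Speed limits (rad/s): [1.89, 1.89, 2.39, 2.39, 3.01, 3.01, 3.01].

INTERFACE

Orientations are given as [roll, pitch, yaw] about the fixed x, y, z axes, in that order (R = Rz(yaw) Ry(pitch) Rx(roll)).
In Python, from workcell import monitor, grab_frame, camera_model, bot gives the robot as it stands.
- The arm moves only by the tool move_arm, never from a script. Its argument "moves" is a list of rows, each a list of 4 numbers: the shift along the world's x, y, z in mm, then the turn about the world's z in rad. A call has 1 to 12 rows; each row is the pose to reach, as a shift and turn from the pose commanded when the call began; what a row does not reach only later rows make up. A row lasts 1/8 s, in which the tool goes at most 62.5 mm and 10.7 degrees, less where a joint would pass 70% of its speed; a pose out of reach is approached as far as the arm can. A call with a gripper value outside its range is refused whole. "gripper" is the opening, from 0 (shut) to 1 (fully open), set as the call begins (left out, the last holds). The fingers move at their own pace and stop on an object; "newtons" is the grip in N (left out, the last holds). Time passes only in rows, so rows that repeat a pose let the fingers close. It gives the time, the measured TCP pose, the force, the opening and the grip force at its end, in the units of the state.
- monitor.observe(): the state, without advancing time (a new reading comes with each control period).
- grab_frame(name): name is "scene" or "side" or "wrist"; returns the picture (480x640x3 uint8, blue, green, red); there is no depth.
- camera_model(name): a dict with "vfov" (degrees; the focal length in pixels is half the picture's height over the tangent of half this angle, whatever the lens; pixels are square), "cx", "cy" (the principal point, pixels), "R" (3x3) and "t" (3): a world point X has camera coordinates R X + t; the wrist camera has in their place "T_tool_cam" (4x4, takes a point from camera to tool coordinates, whose origin is the TCP and whose axes are the flange's). Camera axes: x right, y down, z forward; pixel columns grow to the right and rows downward; lengths in m; the calibration is good to about 2 mm. A picture is of the moment at which its call begins: read the wrist's pose just before it. camera_model takes no time and is no camera call.
- bot.job_done(): hands the job in; it is judged then, once.
The state is a dict: "clock": time; "qpos": joint angles; "qd": joint speeds; "joint_efforts": joint torques, N m; "position": TCP position; "tool_rot": TCP orientation; "force": force on the tool from outside, world axes, zero at the start; "moment": the same for the moment, N m; "grip_width": finger opening in m; "finger_force": force on a finger pad.
Only numpy, scipy, OpenCV 4.12 (cv2) and the standard library are available. Lean on these libraries where they do the work, as an engineer would, in place of code of your own. Each camera call takes 0.05 s, during which the arm holds its last target. There are 200 camera calls.

TASK

I need to get at the pens in the bin underneath the lidded carry caddy: first press both of the caddy's flap lids down until they are fully shut, then take it by its carrying handle, lift it straight up off the bin below and keep holding it there, level and still, with its underside about 8 cm above where it sat. Finish while still holding it in the air, do not set it down or let go, and leave everything else on the cart where it is.

Things in the scene. Friction and masses are not known exactly. Their poses are not given: they have to be found in the camera images.
- caddy: loose tan wicker-look carry caddy, two flap lids and a handle, 0.45-0.76 kg. Origin: centre of its underside, z up, y along its long side. Body 130 (x) by 206 (y) mm, rests on the rim of the bin below; its 8 mm high foot, 112 by 188 mm, nests in that bin's mouth with 4 mm play. Fixed strip, 24 mm wide, across the middle of the top; a lid on each side of it; shut lids' tops 84 mm above the origin.
- handle: the caddy's fixed stiff arched carrying handle, over the middle strip. Origin: centre of its straight top bar, 130 mm above the caddy's origin, axes as the caddy. Bar along x, 126 mm long, 14 mm thick (y), 16 mm high; posts 10 by 14 mm at x = -58 and +58 mm. Gap of 38 mm between the bar and the shut lids.
- flap_left (a joint): angle of the lid on the caddy's +y side: 0 fully shut (flat on a firm stop), up to 1.2 rad open; starts at 0.15 to 0.5. Stiff hinge: stays where left; pressing at its end point takes about 3 N. Hinge line along x at y = +13 mm, 81 mm above the caddy's origin. Lid 128 (x) by 89 mm long, 6 mm thick.
- flap_right (a joint): the same for the flap lid on the caddy's -y side, hinge line at y = -13 mm.
- flap_left_end (a point): point on the top face of the left flap, centred across it, 70 mm from its hinge line, 20 mm in from its outer edge; shut it lies at y = +83 mm, 84 mm above the caddy's origin
- flap_right_end (a point): the same on the right flap; shut it lies at y = -83 mm, 84 mm above the caddy's origin
- tier: open wicker-look plastic bin under the caddy, fixed to the cart, pens inside; 130 by 206 mm, 65 mm high, 5 mm walls. Origin: centre of its underside on the cart top, long side along its y. The caddy sits with its origin 57 mm above this origin.
- tier2: the same kind of open bin, empty, fixed, under the other stack; stands beside the caddy's stack, on either side
- open_bin: loose open wicker-look bin without lid or handle, 130 by 206 mm, 68 mm high with its foot, stacked on tier2 (origin: centre of its underside, 57 mm above tier2's); leave alone
- mug: navy ceramic mug, 82 mm wide, 95 mm high, handle at its +y; origin under its centre; leave alone
- jar: clear glass jar with cork, 72 mm wide, 101 mm high; origin under its centre; leave alone
- sharpener: aluminium hand-crank pencil sharpener with a crank at its +x end, about 110 by 62 mm, 103 mm high; origin under its centre; leave alone
- stapler: grey stapler, 135 by 34 mm, 47 mm high; origin under its centre; leave alone
- glue: white plastic glue bottle, 30 mm wide, 95 mm high; origin under its centre; leave alone
Things that resemble listed ones, but are neither listed nor needed, are in the scene too. Leave any turquoise or yellow look-alike of the caddy alone.

How it is judged:
On the way, in this order (a step that is already met when the one before it is completed fails the run):
1. both flap lids are pressed fully shut while the caddy still sits on its bin (value of joint each of flap_left, flap_right below 0.035 rad and z of caddy in the frame of tier below 0.067 m), for 0.2 s.
2. the caddy is lifted clear by its handle, lids shut, and hangs level (value of joint each of flap_left, flap_right below 0.06 rad and z of caddy in the frame of tier between 0.107 and 0.197 m and horizontal distance between caddy and tier below 0.06 m and angle between caddy's own z axis and vertical below 0.12 rad and contact force between the fingers and handle above 1 N and contact force between caddy and tier below 0.1 N and contact force between caddy and tier2 below 0.1 N and contact force between caddy and open_bin below 0.1 N), for 0.2 s.
At the end, for the whole second after the job is handed in: The fingers hold the caddy by its handle (over 1 N), its underside 50 to 140 mm above where it sat and within 60 mm sideways of its place over the bin, tilted less than 0.12 rad, still (under 20 mm/s and 0.15 rad/s), both flap lids shut (under 0.06 rad), and nothing else carrying it (all of step 2 and linear speed of caddy below 0.02 m/s and angular speed of caddy below 0.15 rad/s); the arm keeps its last pose, push and grip.
It fails at once if the caddy is lifted off its bin (over 25 mm) with a flap lid open (over 0.1 rad) (z of caddy in the frame of tier above 0.082 m and value of joint any of flap_left, flap_right above 0.1 rad).
It fails at once if the caddy is tipped more than 0.35 rad (angle between caddy's own z axis and vertical above 0.35 rad).
It fails at once if another thing on the cart is moved more than 30 mm (distance of any of open_bin, mug, jar, sharpener, stapler, glue from where it was at the start of the episode above 0.03 m).
It also fails if it takes over 58 s, if anything falls off the work surface, if the arm or the gripper's body presses on something with over 40 N, if the wrist force passes 120 N, or if a joint passes its speed limit or range.

## Working session

There is one attempt and no reset: what is moved stays moved. The work goes in short steps, Python scripts to look and compute and a tool call to move; the robot and the scene stay as the last step left them, time stands still between calls to the robot, and variables do not carry over. Pictures are saved under pics/ and viewed, at most 10 in all, crops included, and the job is handed in when it is done.

Besides the shell and the picture viewer there is one more tool, called after ">>>" by a JSON object that holds its "op" and its "data". move_arm: Moves the arm, as the interface text tells. Its arguments: {"type":"object","properties":{"moves":{"type":"array","items":{"type":"array","items":{"type":"number"}}},"gripper":{"type":"number"},"newtons":{"type":"number"}},"required":["moves"]}

```bash
mkdir -p pics; python3 - <<'E'
from workcell import monitor, grab_frame, camera_model, bot
import cv2
print(monitor.observe())
for n in ("scene","side"):
    cv2.imwrite(f"pics/{n}0.png",grab_frame(n)); print(n,camera_model(n))
print(camera_model("wrist"))
E
```

```text
{'clock': 0.0, 'qpos': array([-1.33018285,  0.52198282, -0.03633057,  1.60002635,  0.02119519,
        1.0211167 , -0.11282035]), 'qd': array([ 0.00151764, -0.00097992, -0.00080759, -0.00075304,  0.0015069 ,
        0.0002062 , -0.00039642]), 'joint_efforts': array([-2.50098812e-03, -9.27095246e+01,  1.97887123e+00, -3.69944715e+01,
        1.76667713e-02,  7.94260937e-03, -1.53627280e-05]), 'position': array([0.19107528, 0.59472121, 0.24473856]), 'tool_rot': array([-3.14044694e+00,  7.79429914e-05,  2.83074946e+00]), 'force': array([0.23667047, 0.38248195, 0.09454673]), 'moment': array([-0.07212131,  0.06880631,  0.07387523]), 'finger_force': 0.0, 'grip_width': 0.08551018307874125}
scene {'vfov': 55.47955355137862, 'cx': 321.8796199693589, 'cy': 239.94670920499885, 'R': array([[-0.58964691,  0.80749653,  0.01630571],
       [ 0.60078289,  0.45201548, -0.65934962],
       [-0.53979297, -0.37898728, -0.75165963]]), 't': array([ 0.25667433, -0.25511241,  1.31518922])}
side {'vfov': 50.48104023854248, 'cx': 320.3381752119838, 'cy': 238.41888757305773, 'R': array([[ 0.78236057, -0.62281833,  0.00304485],
       [-0.35812579, -0.45385293, -0.81594328],
       [ 0.50956635,  0.63727141, -0.57812394]]), 't': array([-0.38272157,  0.31533143,  0.95267821])}
{'vfov': 65.4371336958314, 'cx': 323.9760060290617, 'cy': 235.85739353201268, 'T_tool_cam': array([[-6.08435138e-04, -9.57434410e-01, -2.88650273e-01,
         7.30464420e-02],
       [ 9.99999704e-01, -4.46852950e-04, -6.25679532e-04,
        -3.60780789e-04],
       [ 4.70062887e-04, -2.88650569e-01,  9.57434399e-01,
        -1.29247927e-01],
       [ 0.00000000e+00,  0.00000000e+00,  0.00000000e+00,
         1.00000000e+00]])}
```

View pics/scene0.png

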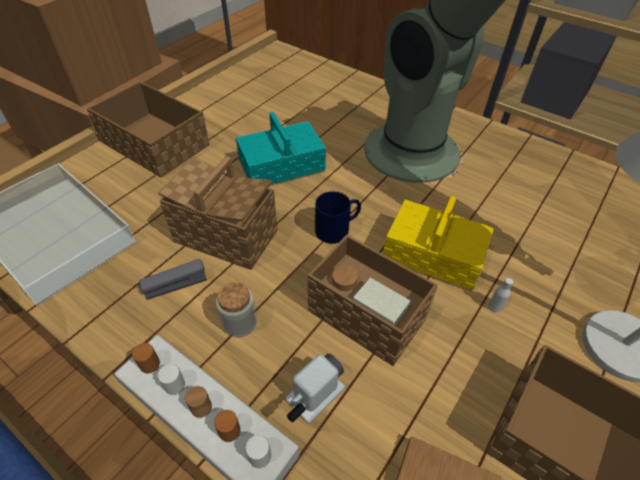

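View pics/side0.png

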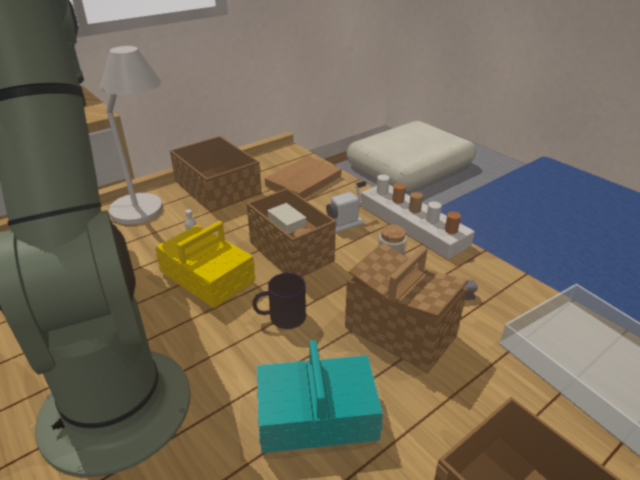

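The scene view shows the tan caddy at about (220,210) and the side view shows it at about (405,300). Both lids are ajar and the handle bar runs across the middle. I'll enlarge both to pick points.

```bash
python3 - <<'E'
import cv2
a=cv2.imread("pics/scene0.png")[150:270,150:290]; cv2.imwrite("pics/sc.png",cv2.resize(a,None,fx=5,fy=5,interpolation=cv2.INTER_CUBIC))
a=cv2.imread("pics/side0.png")[240:370,335:485]; cv2.imwrite("pics/sd.png",cv2.resize(a,None,fx=4.6,fy=4.6,interpolation=cv2.INTER_CUBIC))
E
```

```text
(no output)
```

View pics/sc.png

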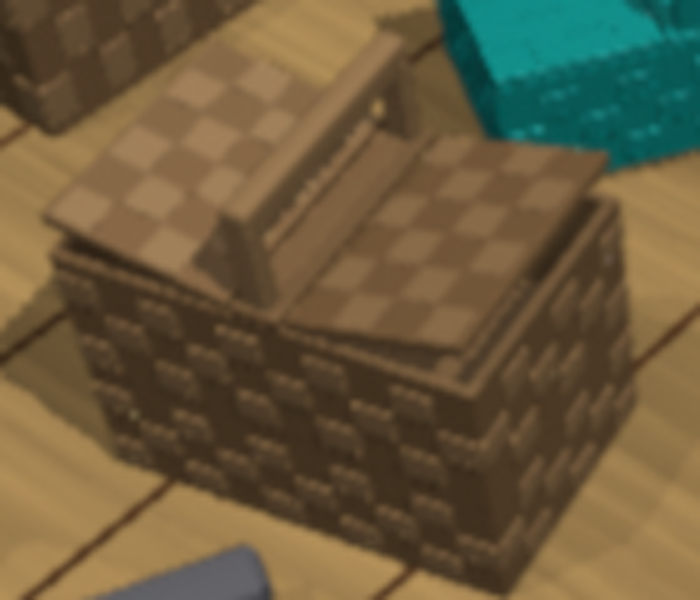

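View pics/sd.png

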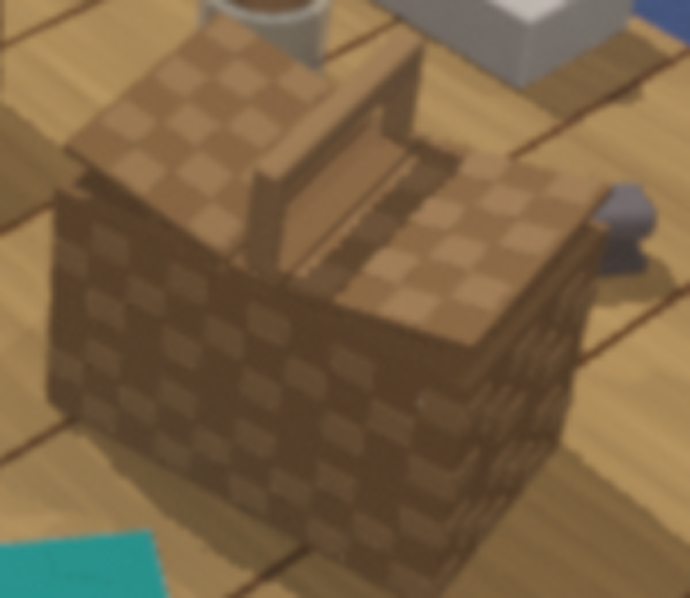

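Crop pixels that matter:
- **Scene handle bar:** top ends at (231,217) and (395,37).
- **Scene lid corners:** left lid outer corners at (45,217) and (225,40), right lid at (465,350) and (605,155).
- **Side handle bar:** top ends at (410,45) and (268,175).
- **Side lid corners:** (605,188), (475,345), (225,15) and (65,148).

Next I'll triangulate these.

```bash
cat >h.py <<'E'
import numpy as np, cv2
from workcell import monitor, grab_frame, camera_model, bot
def P(n,H=480):
    c=camera_model(n); f=H/2/np.tan(np.radians(c["vfov"])/2)
    K=np.array([[f,0,c["cx"]],[0,f,c["cy"]],[0,0,1]])
    return K,K@np.c_[c["R"],c["t"]]
def tri(a,b):
    K1,P1=P("scene");K2,P2=P("side")
    X=cv2.triangulatePoints(P1,P2,np.array(a,float).T,np.array(b,float).T); X=(X[:3]/X[3]).T
    pr=[]
    for Q,p in((P1,a),(P2,b)):
        y=np.c_[X,np.ones(len(X))]@Q.T; pr.append(np.linalg.norm(y[:,:2]/y[:,2:]-p,axis=1))
    return X,np.array(pr).T
E
python3 - <<'E'
from h import *
np.set_printoptions(precision=4,suppress=True)
s=np.array([(231,217),(395,37),(45,217),(225,40),(465,350),(605,155)])/5+[150,150]
d=np.array([(410,45),(268,175),(605,188),(475,345),(225,15),(65,148)])/4.6+[335,240]
X,e=tri(s,d); print(np.c_[X,e])
v=X[0]-X[1]; print("bar len",np.linalg.norm(v),"yaw",np.arctan2(v[1],v[0]),"mid",X[:2].mean(0))
c=X[:2].mean(0)[:2]
for i in(2,4):
    m=X[i:i+2].mean(0); w=X[i]-X[i+1]; print("lid outer mid",m,"width",np.linalg.norm(w),"yaw",np.arctan2(w[1],w[0]),"off",m[:2]-c,np.linalg.norm(m[:2]-c),"ang",np.arcsin((m[2]-.141)/.089))
E
```

```text
[[ 0.6151 -0.1822  0.1894  0.2592  0.2068]
 [ 0.4971 -0.2082  0.1923  0.7964  0.7336]
 [ 0.6406 -0.2763  0.1554  0.0309  0.0269]
 [ 0.517  -0.3048  0.1569  1.9454  1.9617]
 [ 0.596  -0.0837  0.1585  1.6091  1.1811]
 [ 0.4722 -0.113   0.1585  0.357   0.3064]]
bar len 0.1209327819090471 yaw 0.21711120289127114 mid [ 0.5561 -0.1952  0.1909]
lid outer mid [ 0.5788 -0.2906  0.1562] width 0.12682956968318235 yaw 0.2272819783814596 off [ 0.0227 -0.0954] 0.09802669364297546 ang 0.1715630945719893
lid outer mid [ 0.5341 -0.0984  0.1585] width 0.1272270378718419 yaw 0.23255189613500404 off [-0.022   0.0968] 0.09927337036946055 ang 0.19783774452515177
```

Bar length, lid widths and heights agree with the given sizes: caddy centre (0.556, -0.195), yaw 0.23, lids open about 0.17 and 0.20 rad. Next I'll check the lamp against the path.

```bash
python3 - <<'E'
from h import *
np.set_printoptions(precision=3,suppress=True)
def ray(n,u,z):
    c=camera_model(n);K,_=P(n);d=c["R"].T@np.linalg.inv(K)@[u[0],u[1],1];C=-c["R"].T@c["t"];return C+d*(z-C[2])/d[2]
print("lamp",ray("side",(134,208),.01),[ray("side",(138,65),z)for z in(.25,.35,.45)],ray("scene",(618,345),.01))
print("yellow",ray("side",(205,290),0), "wall bin",ray("scene",(560,420),.06))
E
```

```text
lamp [0.295 0.642 0.01 ] [array([0.579, 1.182, 0.25 ]), array([0.462, 0.845, 0.35 ]), array([0.346, 0.508, 0.45 ])] [0.307 0.631 0.01 ]
yellow [ 0.289  0.194 -0.   ] wall bin [0.554 0.573 0.06 ]
```

>>> {"op": "move_arm", "data": {"moves": [[0,-50,20,0],[5,-105,40,0],[20,-160,50,0.1],[55,-205,55,0.2],[95,-250,55,0.3],[135,-295,55,0.4],[180,-340,55,0.5],[220,-390,55,0.54],[260,-445,55,0.54],[300,-505,55,0.54],[330,-560,55,0.54],[346,-620,55,0.54]], "gripper": 0, "newtons": 60}}

```text
clock: 1.6
position: [0.5327, -0.0105, 0.3]
tool_rot: [-3.142, -0.0, -2.912]
force: [0.8, 0.5, 0.3]
grip_width: -0.0002
finger_force: 0.0
```

>>> {"op": "move_arm", "data": {"moves": [[0,-45,0,0],[0,-89,-20,0],[0,-89,-70,0],[0,-89,-110,0],[0,-89,-125,0],[0,-89,-132,0],[0,-89,-139,0],[0,-89,-143,0],[0,-89,-145,0],[0,-89,-146,0],[0,-89,-146,0]]}}

```text
clock: 2.98
position: [0.5323, -0.0978, 0.1548]
tool_rot: [-3.141, 0.001, -2.912]
force: [0.8, 2.4, 6.0]
grip_width: -0.0002
finger_force: 3.2
```

The press landed about 16 mm too far out, near the lid's edge. I'll lift and press again at the right point.

>>> {"op": "move_arm", "data": {"moves": [[0,0,15,0],[4,-16,15,0],[4,-16,5,0],[4,-16,0,0],[4,-16,-2,0],[4,-16,-3,0],[4,-16,-3,0]]}}

```text
clock: 3.85
position: [0.5359, -0.1142, 0.1534]
tool_rot: [3.142, 0.001, -2.913]
force: [-17.8, 2.2, 58.8]
grip_width: 0.0002
finger_force: 29.6
```

```bash
python3 - <<'E'
from h import *
o=monitor.observe(); print(o["position"],o["force"])
a=grab_frame("scene")[150:270,150:290]; cv2.imwrite("pics/sc2.png",cv2.resize(a,None,fx=5,fy=5,interpolation=cv2.INTER_CUBIC))
E
```

```text
[ 0.53587103 -0.11423463  0.15336347] [-17.78421469   2.18600878  58.83655771]
```

View pics/sc2.png

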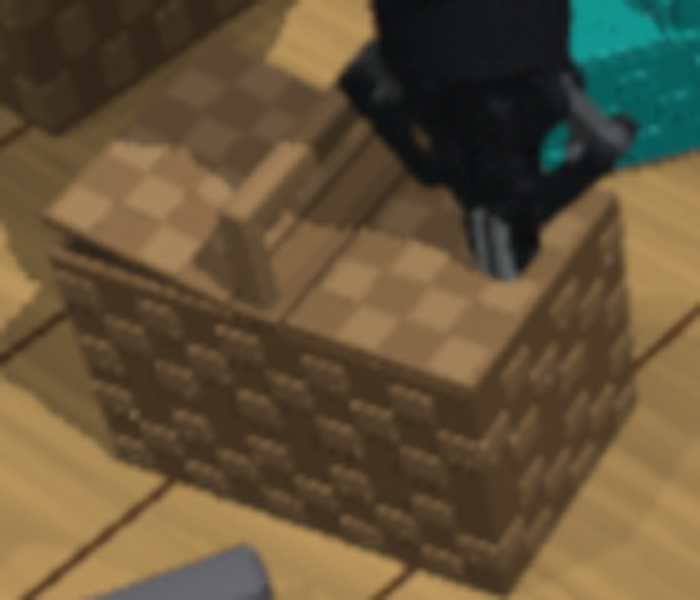

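The left lid is flat, with the fingertip at crop (500,270). Now the right lid, at shift (39,-162).

>>> {"op": "move_arm", "data": {"moves": [[0,0,50,0],[0,0,95,0],[12,-50,95,0],[24,-100,95,0],[39,-162,95,0],[39,-162,90,0],[39,-162,45,0],[39,-162,20,0],[39,-162,10,0],[39,-162,4,0],[39,-162,2,0],[39,-162,1.5,0]]}}

```text
clock: 5.4
position: [0.5749, -0.2755, 0.1545]
tool_rot: [3.141, 0.001, -2.912]
force: [-10.0, 4.5, 22.7]
grip_width: -0.0001
finger_force: 11.3
```

```bash
python3 - <<'E'
from h import *
o=monitor.observe(); print(o["position"],o["force"])
E
```

```text
[ 0.57493251 -0.27553573  0.1544883 ] [-9.96213088  4.45009651 22.67248648]
```

>>> {"op": "move_arm", "data": {"moves": [[0,0,-1,0],[0,0,-1,0],[0,0,50,0],[0,0,100,0],[0,0,130,0],[-10,40,145,0],[-19,81,145,0],[-19,81,145,0],[-19,81,145,0]]}}

```text
clock: 6.52
position: [0.5561, -0.1951, 0.2985]
tool_rot: [-3.141, 0.001, -2.912]
force: [0.2, 0.1, 0.0]
grip_width: -0.0004
finger_force: 0.0
```

>>> {"op": "move_arm", "data": {"moves": [[0,0,0,0],[0,0,0,0],[0,0,0,0],[0,0,0,0]], "gripper": 1}}

```text
clock: 7.02
position: [0.5558, -0.195, 0.2977]
tool_rot: [3.142, -0.0, -2.913]
force: [0.3, 0.2, -0.4]
grip_width: 0.0722
finger_force: 0.0
```

```bash
python3 - <<'E'
from h import *
o=monitor.observe(); print(o["position"],o["tool_rot"],o["grip_width"])
w=grab_frame("wrist")
s=grab_frame("scene")[150:270,150:290];d=grab_frame("side")[240:370,335:485]
cv2.imwrite("pics/m.png",np.hstack([cv2.resize(w,(400,300)),cv2.resize(s,(350,300)),]))
cv2.imwrite("pics/w.png",w); cv2.imwrite("pics/d2.png",np.hstack([cv2.resize(s,(400,343)),cv2.resize(d,(396,343))]))
E
```

```text
[ 0.55582014 -0.19497344  0.29771657] [ 3.14158974e+00 -9.26795744e-05 -2.91268566e+00] 0.07224935328886303
```

View pics/w.png

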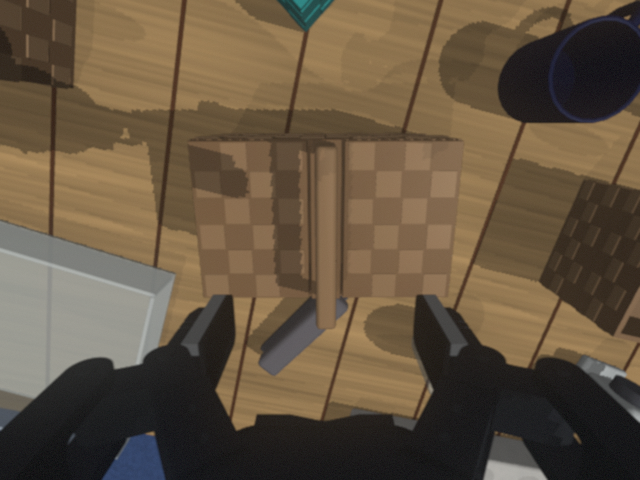

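View pics/d2.png

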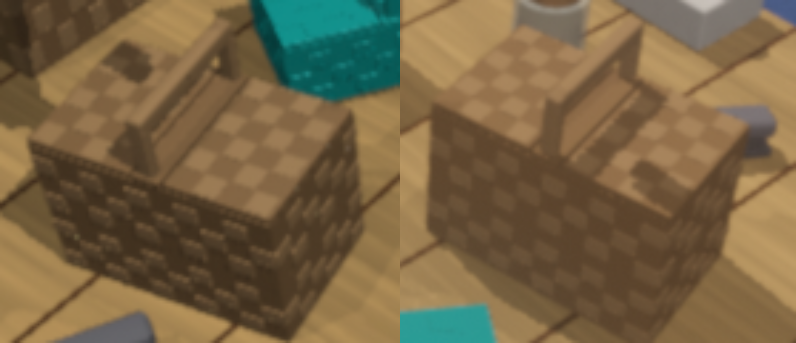

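Both views show the lids flush. In the wrist view the bar runs straight down at u≈326, centred and aligned between the fingers. I'll descend and grip.

>>> {"op": "move_arm", "data": {"moves": [[0,0,-40,0],[0,0,-75,0],[0,0,-100,0],[0,0,-112,0],[0,0,-116,0],[0,0,-116,0]]}}

```text
clock: 7.92
position: [0.5561, -0.1949, 0.1824]
tool_rot: [-3.141, 0.001, -2.912]
force: [0.3, 0.5, -0.8]
grip_width: 0.0852
finger_force: 0.0
```

>>> {"op": "move_arm", "data": {"moves": [[0,0,0,0],[0,0,0,0],[0,0,0,0],[0,0,0,0],[0,0,0,0],[0,0,0,0]], "gripper": 0, "newtons": 90}}

```text
clock: 8.68
position: [0.5559, -0.1947, 0.182]
tool_rot: [3.141, 0.0, -2.912]
force: [-1.3, 2.0, 5.6]
grip_width: 0.0128
finger_force: 88.1
```

>>> {"op": "move_arm", "data": {"moves": [[0,0,3,0],[0,0,8,0],[0,0,16,0],[0,0,26,0],[0,0,38,0],[0,0,50,0],[0,0,62,0],[0,0,72,0],[0,0,79,0],[0,0,82,0],[0,0,82,0],[0,0,82,0]]}}

```text
clock: 10.18
position: [0.5557, -0.1948, 0.2634]
tool_rot: [3.141, -0.001, -2.912]
force: [0.4, -1.0, -5.7]
grip_width: 0.0126
finger_force: 87.8
```

>>> {"op": "move_arm", "data": {"moves": [[0,0,0,0],[0,0,0,0],[0,0,0,0],[0,0,0,0],[0,0,0,0],[0,0,0,0],[0,0,0,0],[0,0,0,0]]}}

```text
clock: 11.18
position: [0.5558, -0.1948, 0.2638]
tool_rot: [3.142, -0.0, -2.913]
force: [-0.5, -0.1, -5.8]
grip_width: 0.0126
finger_force: 87.8
```

```bash
python3 - <<'E'
from h import *
s=grab_frame("scene")[70:310,100:340];d=grab_frame("side")[160:400,290:530]
cv2.imwrite("pics/l.png",cv2.resize(np.hstack([s,d]),(800,400)))
E
```

```text
(no output)
```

View pics/l.png

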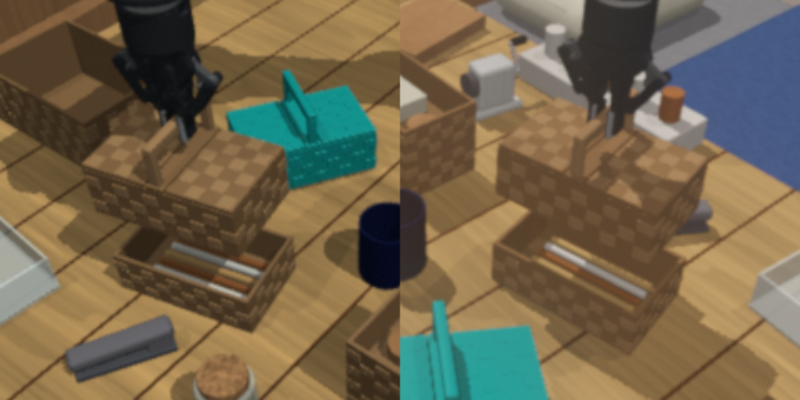

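The caddy hangs level above its bin, lids shut and pens exposed (left panel around (205,270)). The measured load of 5.8 N fits its mass.

```bash
python3 -c "
from workcell import bot
print(bot.job_done())"
```

```text
the job is handed in; nothing more can be done
None
```

Job handed in: both lids are pressed shut, and the caddy is held level by its handle about 8 cm above its bin; I saw nothing else moved, but the hand-in returned no verdict.

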